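Close the refilled tins at the espresso bar

TASK

The four white tins on the coffee bar have just been refilled: close each one with the wooden lid made for it (large round, small round, square, oblong). Each lid must sit fully home, level, with its rubber plug down inside the mouth of its own tin, and be let go; lower the lids into place rather than dropping them, and do not shift or upset the espresso cup and the levelling tool that stand among them.

Things in the scene. Friction and masses are not known exactly. Their poses are not given: they have to be found in the camera images.
- lid_large_knob (a point): Loose dark wooden lid, lying right way up on the counter: large round disc 120 mm in diameter, 8 mm thick; centred under it an 8 mm deep black rubber plug (round, 90 mm in diameter) that it stands on; centred on top an upright round steel knob, 24 mm diameter, 30 mm tall. Point: middle of the knob, on the lid's centre line, 31 mm above the plug's underside, 15 mm above the wood's top face; z up. About 130 g.
- lid_small_knob (a point): Loose dark wooden lid, lying right way up on the counter: small round disc 86 mm in diameter, 8 mm thick; centred under it an 8 mm deep black rubber plug (round, 56 mm in diameter) that it stands on; centred on top an upright round steel knob, 24 mm diameter, 30 mm tall. Point: middle of the knob, on the lid's centre line, 31 mm above the plug's underside, 15 mm above the wood's top face; z up. About 70 g.
- lid_square_knob (a point): Loose dark wooden lid, lying right way up on the counter: square plate 102 x 102 mm, 8 mm thick; centred under it an 8 mm deep black rubber plug (square, 72 x 72 mm) that it stands on; centred on top an upright round steel knob, 24 mm diameter, 30 mm tall. Point: middle of the knob, on the lid's centre line, 31 mm above the plug's underside, 15 mm above the wood's top face; z up, x and y are parallel to the edges. About 120 g.
- lid_oblong_knob (a point): Loose dark wooden lid, lying right way up on the counter: oblong plate 90 x 142 mm, 8 mm thick; centred under it an 8 mm deep black rubber plug (oblong, 60 x 112 mm) that it stands on; centred on top an upright round steel knob, 24 mm diameter, 30 mm tall. Point: middle of the knob, on the lid's centre line, 31 mm above the plug's underside, 15 mm above the wood's top face; z up, x along the short edges (90 mm), y along the long edges (142 mm). About 130 g.
- tin_large_mouth (a point): Open white tin, fixed on the counter: large and round, 110 mm in outer diameter, walls 3 mm, 90 mm tall, coffee capsules in it. The point is the centre of its open mouth, level with the rim; z points up. With its lid fully home, the middle of the lid's knob is 23 mm above this point.
- tin_small_mouth (a point): Open white tin, fixed on the counter: small and round, 76 mm in outer diameter, walls 3 mm, 75 mm tall, sugar cubes in it. The point is the centre of its open mouth, level with the rim; z points up. With its lid fully home, the middle of the lid's knob is 23 mm above this point.
- tin_square_mouth (a point): Open white tin, fixed on the counter: square, 92 x 92 mm outside, walls 3 mm, 85 mm tall, wrapped chocolates in it. The point is the centre of its open mouth, level with the rim; z points up, x and y are parallel to the sides. With its lid fully home, the middle of the lid's knob is 23 mm above this point.
- tin_oblong_mouth (a point): Open white tin, fixed on the counter: oblong, 80 x 132 mm outside, walls 3 mm, 70 mm tall, wooden stirrers in it. The point is the centre of its open mouth, level with the rim; z points up, x along the short sides (80 mm), y along the long sides (132 mm). With its lid fully home, the middle of the lid's knob is 23 mm above this point.
- espresso_cup_mid (a point): Bystander: white espresso cup, 60 mm across the rim, 56 mm tall, small ring handle standing out 20 mm; loose. The point is on its axis half-way up (28 mm). Leave it alone.
- leveller_mid (a point): Bystander: coffee levelling tool, a round steel and black puck 60 mm in diameter, 40 mm tall, 350 g; loose. The point is on its axis half-way up (20 mm). Leave it alone.
There are look-alikes about, which are no part of the job. Leave any blue or green look-alike of the part that bears lid_small_knob alone.

How it is judged (in metres and radians):
At the end, for the whole second after the job is handed in: Each of the four lids is on its own tin: knob centre within 12 mm of the mouth's centre seen from above, seated (middle of the knob 19 to 26.5 mm above the rim, nominally 23 mm), tilted less than 0.06 rad, at rest and not touched by the fingers (horizontal distance between lid_large_knob and tin_large_mouth below 0.012 m and z of lid_large_knob in the frame of tin_large_mouth between 0.019 and 0.0265 m and angle between each of lid_large_knob, lid_small_knob, lid_square_knob, lid_oblong_knob's own z axis and vertical below 0.06 rad and linear speed of each of lid_large, lid_small, lid_square, lid_oblong below 0.02 m/s and contact force between each of lid_large, lid_small, lid_square, lid_oblong and the fingers below 0.1 N and horizontal distance between lid_small_knob and tin_small_mouth below 0.012 m and z of lid_small_knob in the frame of tin_small_mouth between 0.019 and 0.0265 m and horizontal distance between lid_square_knob and tin_square_mouth below 0.012 m and z of lid_square_knob in the frame of tin_square_mouth between 0.019 and 0.0265 m and horizontal distance between lid_oblong_knob and tin_oblong_mouth below 0.012 m and z of lid_oblong_knob in the frame of tin_oblong_mouth between 0.019 and 0.0265 m).
It fails at once if a lid is dropped (falls freely by more than about 2.5 cm) or thrown ((linear speed of lid_large above 0.7 m/s and contact force between lid_large and the fingers below 0.05 N) or (linear speed of lid_small above 0.7 m/s and contact force between lid_small and the fingers below 0.05 N) or (linear speed of lid_square above 0.7 m/s and contact force between lid_square and the fingers below 0.05 N) or (linear speed of lid_oblong above 0.7 m/s and contact force between lid_oblong and the fingers below 0.05 N)).
It fails at once if the espresso cup is shifted by more than 3 cm or knocked over (distance of espresso_cup_mid from where it was at the start of the episode above 0.03 m or angle between espresso_cup_mid's own z axis and vertical above 0.5 rad).
It fails at once if the levelling tool is shifted by more than 3 cm or knocked over (distance of leveller_mid from where it was at the start of the episode above 0.03 m or angle between leveller_mid's own z axis and vertical above 0.5 rad).
It also fails if it takes over 106 s, if anything falls off the work surface, if the arm or the gripper's body presses on something with over 40 N, if the wrist force passes 120 N, or if a joint passes its speed limit or range.

ROBOT

A 6-joint arm with a two-finger parallel gripper is mounted at the origin on the work surface. World frame = base frame: x ahead of the robot, y to its left, z up, the work surface at z = 0. Lengths are in mm, angles in rad, forces in N, time in s.
With the tool pointing down it reaches from about 400 to 925 mm from the base axis. Payload 12.5 kg.
Tool frame: the origin (TCP) lies between the finger pads; the fingertips stand 11 mm ahead of it and the grasp point (between the pads) lies 8 mm behind it (env.tip_extent is the distance from the TCP to the fingertips, in mm); x points along the fingers, z is the direction in which the jaws open and shut, and the axes are right-handed (so a half turn about x gives the same grasp; the last joint's range is limited). The gripper opens to 95 mm and grips with 3 to 60 N. Pads are 20 mm wide; open, the fingers measure 119 mm over their backs; the gripper's body (75 mm by 180 mm) begins 59 mm behind the grasp point.
Start: joints at [-1.322, 0.491, 1.559, -0, 1.092, -0.106], TCP at [217.15, -586.081, 225.661] pointing down, gripper open.
Joint ranges: [-3.1, 3.1], [-0.84, 2.19], [0.05, 2.79], [-1.13, 4.28], [0.06, 2.93], [-2.69, 2.69]. Speed limits (rad/s): [2.22, 2.22, 2.79, 3.14, 3.14, 3.14].

INTERFACE

Orientations are given as [roll, pitch, yaw] about the fixed x, y, z axes, in that order (R = Rz(yaw) Ry(pitch) Rx(roll)).
In Python, from cell import status, imaging, env gives the robot as it stands. The module is installed in compiled form; this text tells all that it offers.
- The arm moves only by the tool apply_moves, never from a script. Its argument "increments" is a list of rows, each a list of 5 numbers: the closure, from 0 (fully open) to 1 (shut), then the shift along the tool's x, y, z in mm, then the turn about the tool's x in degrees. A call has 1 to 10 rows; each row shifts and turns the commanded pose from where the row before left it, along the tool's axes as they then stand; what a row does not reach is not made up. A row lasts 1/10 s, in which the tool goes at most 50 mm and 8.59 degrees, less where a joint would pass 70% of its speed; a pose out of reach is approached as far as the arm can. A call with a gripper value outside its range is refused whole. The fingers move at their own pace and stop on an object; the grip force is fixed at half the most. Time passes only in rows, so rows that do not move let the fingers close. It gives the time, the measured TCP pose, the force and the opening at its end, in the units of the state.
- status.state(): the state, without advancing time (a new reading comes with each control period).
- imaging.read_camera(name): name is "side" or "top" or "wrist"; returns a dict with "pixels" (400x640x3 uint8, red, green, blue), "fovy" (degrees; the focal length in pixels is half the picture's height over the tangent of half this angle, whatever the lens; pixels are square), "cx", "cy" (the principal point, pixels), "distortion" ([k1, k2, p1, p2, k3] as OpenCV has them; the pictures are not rectified), "R" (3x3) and "t" (3): a world point X has camera coordinates R X + t. Camera axes: x right, y down, z forward; pixel columns grow to the right and rows downward; lengths in mm; the calibration is good to about 2 mm. A picture is of the moment at which its call begins. There is no depth.
- env.job_done(): hands the job in, once; it reports no verdict.
The state is a dict: "t": time; "joints": joint angles; "qvel": joint speeds; "tau": joint torques, N m; "eef_pos": TCP position; "tcp_rot": TCP orientation; "ft_force": force on the tool from outside, world axes, zero at the start; "moment": the same for the moment, N m; "opening": opening from 0.0 (shut) to 1.0 (fully open).
Only numpy, scipy, OpenCV 4.12 (cv2) and the standard library are available. Lean on these libraries where they do the work, as an engineer would, in place of code of your own. Each camera call takes 0.05 s, during which the arm holds its last target. There are 200 camera calls.

## Working session

There is one attempt and no reset: what is moved stays moved. The work goes in short steps, Python scripts to look and compute and a tool call to move; the robot and the scene stay as the last step left them, time stands still between calls to the robot, and variables do not carry over. Pictures are saved under pics/ and viewed, about 12 in all and at most 16, crops included, and the job is handed in when it is done.

Besides the shell and the picture viewer there is one more tool, called after "Request:" by a JSON object that holds its "method" and its "body", one argument or row to a line. apply_moves: Moves the arm, as the interface text tells. Its arguments: {"type":"object","properties":{"increments":{"type":"array"}},"required":["increments"]}

```bash
mkdir -p pics; cat > h.py <<'E'
import numpy as np, cv2, pickle
from cell import status, imaging, env
def snap(n,f):
    c=imaging.read_camera(n); cv2.imwrite(f'pics/{f}.png',c['pixels'][:,:,::-1]); pickle.dump(c,open(f'pics/{f}.pkl','wb')); return c
def load(f): return pickle.load(open(f'pics/{f}.pkl','rb'))
def K(c):
    f=200/np.tan(np.radians(c['fovy'])/2); return np.array([[f,0,c['cx']],[0,f,c['cy']],[0,0,1.]])
def w(c,u,v,z):
    p=cv2.undistortPoints(np.array([[[u,v]]],float),K(c),np.array(c['distortion'],float))[0,0]
    R=np.array(c['R']);t=np.array(c['t']); d=R.T@np.array([p[0],p[1],1]); o=-R.T@t
    return o+d*(z-o[2])/d[2]
def px(c,X):
    return cv2.projectPoints(np.array(X,float).reshape(-1,1,3),cv2.Rodrigues(np.array(c['R'],float))[0],np.array(c['t'],float),K(c),np.array(c['distortion'],float))[0][:,0]
E
python3 - <<'E'
from h import *
for n in('top','side','wrist'):
    c=snap(n,n+'0'); print(n,c['fovy'],(-np.array(c['R']).T@c['t']).round(),np.array(c['R']).round(2).tolist())
    print(w(c,320,200,0).round())
print(status.state())
E
```

```text
top 46.69036522820873 [ 432.   73. 1453.] [[0.03, -1.0, -0.0], [-1.0, -0.02, -0.07], [0.07, 0.01, -1.0]]
[527.  80.   0.]
side 44.97714813770898 [-237.  996.  977.] [[-0.77, -0.64, 0.01], [-0.39, 0.45, -0.8], [0.51, -0.62, -0.6]]
[605.  -8.   0.]
wrist 60.6871942459889 [ 286. -560.  383.] [[0.35, -0.94, -0.0], [-0.9, -0.34, 0.26], [-0.25, -0.09, -0.96]]
[ 186. -604.    0.]
{'t': 0.15, 'joints': array([-1.32162082e+00,  4.91394535e-01,  1.55928161e+00, -8.47420373e-06,
        1.09172991e+00, -1.05589985e-01]), 'qvel': array([ 0.00044502, -0.00167565, -0.00140223, -0.0015245 , -0.00100865,
        0.00015991]), 'tau': array([ 1.39233289e-03, -6.12895560e+01, -2.58276647e+01,  6.92605949e-02,
        4.73495980e-02, -7.86013379e-05]), 'eef_pos': array([ 217.09148385, -585.91188094,  225.22208669]), 'tcp_rot': array([3.04524389, 1.56998289, 1.82921697]), 'ft_force': array([-0.54267331, -0.51798471, -0.27000829]), 'moment': array([ 0.04339638, -0.02984709,  0.01310843]), 'opening': 1.0019720147919138}
```

View pics/top0.png

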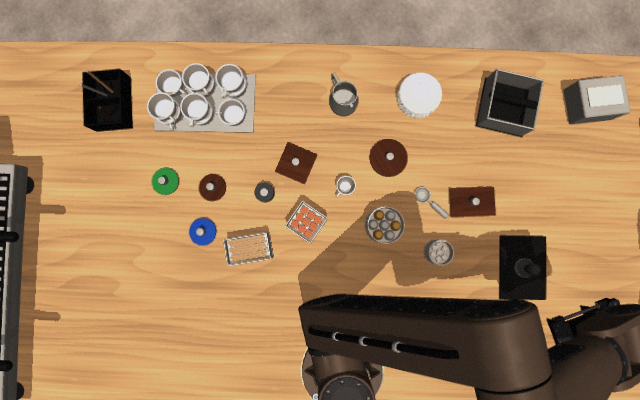

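View pics/side0.png

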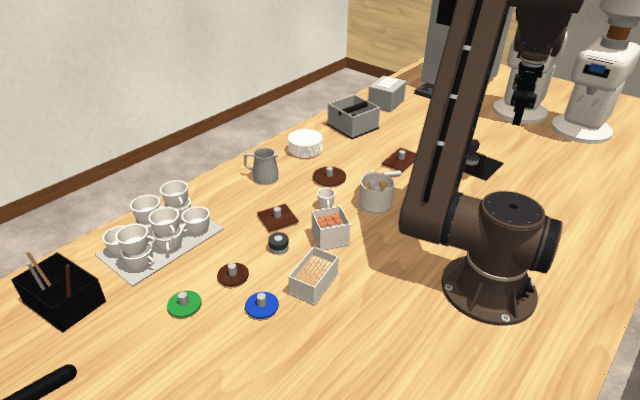

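Top view: lids at large (388,157), square (296,162), small (212,187), oblong (472,201). Tins at large (384,225), small (439,251), square (307,221), oblong (249,248). The cup is at (346,185) and the leveller at (264,191). I'll enlarge for closer readings.

```bash
python3 - <<'E'
import cv2
a=cv2.imread('pics/top0.png')
def f(x,y,n,W=160,H=120):
    b=cv2.resize(a[y:y+H,x:x+W],None,fx=5,fy=5,interpolation=cv2.INTER_CUBIC)
    for i in range(0,W,20): cv2.putText(b,str(x+i),(i*5,10),0,.35,(0,0,0)); cv2.line(b,(i*5,0),(i*5,H*5),(0,200,200),1)
    for j in range(0,H,20): cv2.putText(b,str(y+j),(0,j*5+10),0,.35,(0,0,0)); cv2.line(b,(0,j*5),(W*5,j*5),(0,200,200),1)
    cv2.imwrite(f'pics/{n}.png',b)
f(190,150,'c1');f(350,140,'c2',150,120)
E
```

```text
(no output)
```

View pics/c1.png

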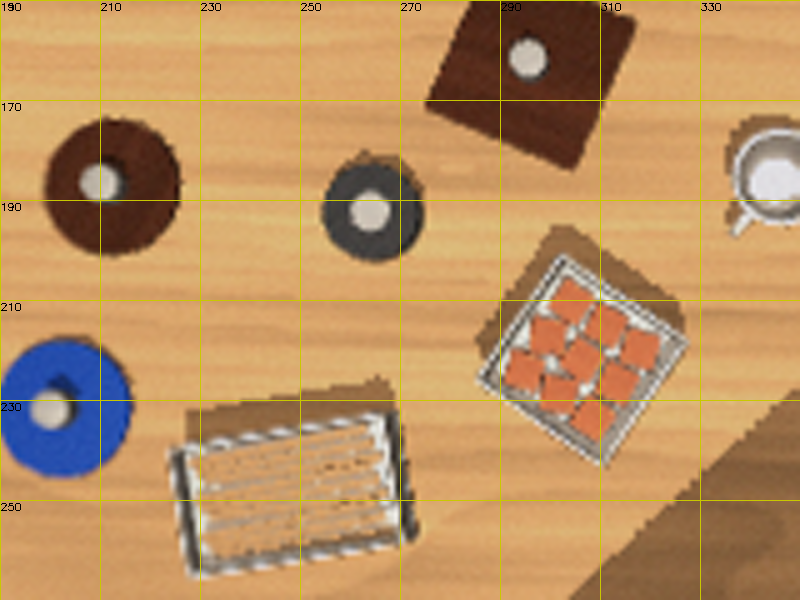

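View pics/c2.png

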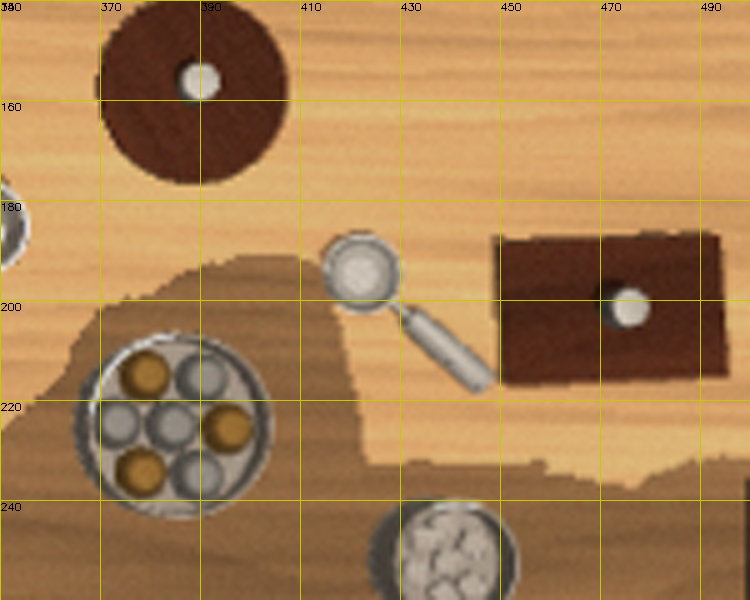

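```bash
cat >> h.py <<'E'
from scipy.spatial.transform import Rotation as Ro
def tool(): 
    s=status.state(); return np.array(s['eef_pos']),Ro.from_euler('xyz',s['tcp_rot']).as_matrix()
E
python3 - <<'E'
from h import *
c=load('top0')
for n,u,v,z in [('Lk',389.8,156,46),('Sk',209.6,186.2,46),('Qk',295.2,161.2,46),('Ok',475.6,201,46),('Ldisc',388.1,157.6,16),('Sdisc',212.2,186.9,16),
 ('Ltin',385.8,224.6,90),('Stin',440.8,252.2,75),('Qtin',306.3,221.9,85),('Otin',248,248.6,70),('cup',345.5,185,56),('lev',263.5,192,45)]: print(n,w(c,u,v,z).round(1))
def poly(n,pts,x,y,z):
    P=np.array([w(c,x+a/5-.4,y+b/5-.4,z)[:2] for a,b in pts]); e=np.roll(P,-1,0)-P
    print(n,P.mean(0).round(1),np.hypot(*e.T).round(),np.degrees(np.arctan2(e[:,1],e[:,0])).round(1))
poly('Qtin',[(563,257),(687,342),(603,466),(482,381)],190,150,85)
poly('Otin',[(172,450),(388,412),(412,540),(195,577)],190,150,70)
poly('Olid',[(493,238),(720,233),(728,377),(500,383)],350,140,16)
P=[w(c,190+a/5-.4,150+b/5-.4,16)[:2] for a,b in [(426,106),(575,170),(637,20)]]
for i in(0,1): e=P[i+1]-P[i]; print('Qlid',np.hypot(*e).round(),np.degrees(np.arctan2(e[1],e[0])))
print('Qc',(P[0]+P[2])/2)
p,R=tool(); print(p,R.round(3))
E
```

```text
Lk [ 664.7 -130.9   46. ]
Sk [558.2 418.9  46. ]
Qk [641.4 158.6  46. ]
Ok [ 532.9 -396.3   46. ]
Ldisc [ 664.5 -130.    16. ]
Sdisc [558.9 418.   16. ]
Ltin [ 453.7 -115.6   90. ]
Stin [ 375.9 -282.8   75. ]
Qtin [456.  118.3  85. ]
Otin [372.4 290.4  70. ]
cup [571.    3.6  56. ]
lev [544.5 252.8  45. ]
Qtin [456.1 118.2] [89. 88. 87. 87.] [-123.   147.3   56.5  -31.6]
Otin [372.5 290.6] [131.  77. 131.  77.] [ -78.5 -167.6  101.2   12.4]
Olid [ 534.4 -394. ] [144.  90. 144.  91.] [ -87.3 -176.8   92.8    3.1]
Qlid 102.0 -111.91553959350564
Qlid 102.0 -20.814567164549047
Qc [642.82706044 158.14902189]
[ 217.09148385 -585.91188094  225.22208669] [[-0.     0.938  0.347]
 [ 0.001  0.347 -0.938]
 [-1.     0.    -0.001]]
```

Request:
{"method": "apply_moves", "body": {
  "increments": [
    [0.4,0,20,-4,0],
    [0.4,0,38,-7,0],
    [0.4,0,40,-8,0],
    [0.4,0,42,-8,0],
    [0.4,0,42,-8,0],
    [0.4,0,42,-8,0],
    [0.4,0,42,-8,0],
    [0.4,0,40,-8,0],
    [0.4,0,36,-6,0],
    [0.4,0,20,-3,0]
  ]
}}

```text
t: 1.15
eef_pos: [535.0, -394.8, 225.3]
tcp_rot: [3.126, 1.57, 1.912]
ft_force: [0.1, 0.1, -0.0]
opening: 0.599
```

Request:
{"method": "apply_moves", "body": {
  "increments": [
    [0.4,20,0,0,0],
    [0.4,30,0,0,0],
    [0.4,0,0,0,0],
    [0.4,0,0,0,0]
  ]
}}

```text
t: 1.55
eef_pos: [532.7, -397.0, 175.9]
tcp_rot: [-2.474, 1.57, 2.592]
ft_force: [-0.6, -0.2, 0.2]
opening: 0.602
```

```bash
python3 - <<'E'
from h import *
p,R=tool(); print(p,R.round(3).tolist()); c=snap('wrist','w1')
print(px(c,[[533,-396,46],[375.9,-282.8,75]]))
print('knob-local d in tool', R.T@(np.array([533.5,-395.5,31])-p))
E
```

```text
[ 532.70532052 -396.99961563  175.89535206] [[-0.001, 0.938, 0.347], [0.0, 0.347, -0.938], [-1.0, -0.0, -0.001]]
[[314.12960472 189.61524065]
 [128.46348072 318.80695339]]
knob-local d in tool [144.89539026   1.3326183   -1.04566754]
```

View pics/w1.png

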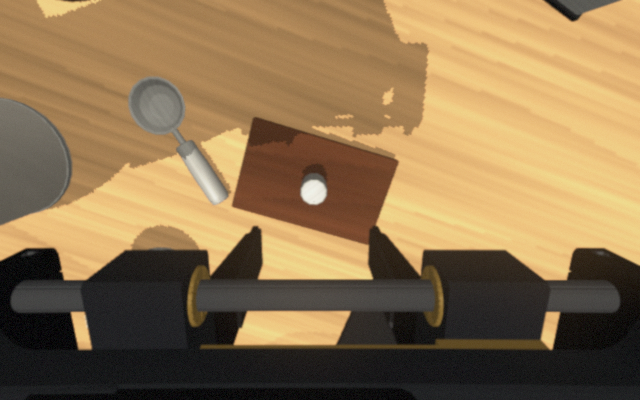

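The wrist view shows the knob top at (314,191) against a predicted (314,190), so the top-camera positions are good.

Request:
{"method": "apply_moves", "body": {
  "increments": [
    [0.4,25,1,-0.5,0],
    [0.4,35,0,0,0],
    [0.4,35,0,0,0],
    [0.4,25,0,0,0],
    [0.4,15,0,0,0],
    [0.4,9,0,0,0],
    [0.4,0,0,0,0],
    [1,0,0,0,0],
    [1,0,0,0,0],
    [1,0,0,0,0]
  ]
}}

```text
t: 2.6
eef_pos: [534.1, -396.0, 32.7]
tcp_rot: [0.446, 1.569, -0.77]
ft_force: [-0.6, 0.9, -0.0]
opening: 0.403
```

Request:
{"method": "apply_moves", "body": {
  "increments": [
    [1,0,0,0,0],
    [1,0,0,0,0],
    [1,0,0,0,0],
    [1,-10,0,0,0],
    [1,-20,0,0,0],
    [1,-30,0,0,0],
    [1,-30,0,0,0],
    [1,-25,0,0,0],
    [1,-15,0,0,0],
    [1,0,0,0,0]
  ]
}}

```text
t: 3.6
eef_pos: [534.3, -396.2, 163.8]
tcp_rot: [0.467, 1.567, -0.748]
ft_force: [0.6, 0.4, -1.1]
opening: 0.246
```

Request:
{"method": "apply_moves", "body": {
  "increments": [
    [1,0,2,-15,0],
    [1,0,3,-28,0],
    [1,0,4,-36,0],
    [1,0,5,-38,0],
    [1,0,5,-40,0],
    [1,0,5,-40,0],
    [1,0,5,-40,0],
    [1,0,5,-40,0],
    [1,0,5,-40,0],
    [1,0,5,-40,0]
  ]
}}

```text
t: 4.6
eef_pos: [449.8, -44.1, 160.6]
tcp_rot: [-2.153, 1.569, 2.913]
ft_force: [0.2, -0.3, -1.1]
opening: 0.251
```

Request:
{"method": "apply_moves", "body": {
  "increments": [
    [1,0,5,-40,0],
    [1,0,5,-40,0],
    [1,0,5,-40,0],
    [1,0,5,-40,0],
    [1,0,5,-40,0],
    [1,0,5,-40,0],
    [1,0,5,-38,0],
    [1,0,5,-32,0],
    [1,0,4.5,-22,0],
    [1,0,3,-11,0]
  ]
}}

```text
t: 5.6
eef_pos: [375.4, 293.7, 160.6]
tcp_rot: [-1.386, 1.569, -2.6]
ft_force: [-0.3, 0.1, -1.3]
opening: 0.248
```

Request:
{"method": "apply_moves", "body": {
  "increments": [
    [1,0,0,0,-3],
    [1,0,0,0,-3.5],
    [1,0,0,0,-2],
    [1,0,0,0,0],
    [1,0,0,0,0]
  ]
}}

```text
t: 6.1
eef_pos: [376.4, 292.0, 161.2]
tcp_rot: [-1.416, 1.57, -2.486]
ft_force: [-0.0, -0.1, -1.1]
opening: 0.248
```

```bash
python3 - <<'E'
from h import *
p,R=tool(); print(p,R.round(3).tolist()); c=snap('wrist','w2'); print(status.state()['joints'])
T=lambda cx,cy,z,a,b,th:[[cx+np.cos(th)*i*a-np.sin(th)*j*b,cy+np.sin(th)*i*a+np.cos(th)*j*b,z] for i,j in((1,1),(1,-1),(-1,-1),(-1,1))]
print(px(c,T(372.5,290.6,70,40,66,np.radians(11.3))).round().tolist())
print('d', R.T@(np.array([372.5,290.6,93])-p))
E
```

```text
[376.36081524 291.9790394  161.15181374] [[-0.001, 0.877, 0.481], [-0.001, 0.481, -0.877], [-1.0, -0.001, 0.0]]
[ 5.21226785e-01  3.70453023e-01  1.98753987e+00 -1.86979594e-04
  7.84321716e-01  1.59046791e+00]
[[243.0, 131.0], [414.0, 184.0], [377.0, 276.0], [218.0, 231.0]]
d [68.15541759 -3.98562938 -0.65663648]
```

View pics/w2.png

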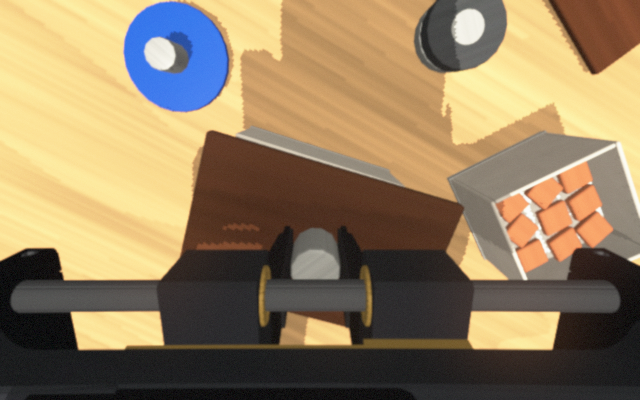

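```bash
python3 - <<'E'
from h import *
c=load('w2'); p=np.array([376.4,292,161.2])
a=w(c,208,131,144.5);b=w(c,462,205,144.5); e=(b-a); n=np.linalg.norm(e); e/=n
print(a,b,n,np.degrees(np.arctan2(e[1],e[0])))
m=(a+b)/2; nn=np.array([e[1],-e[0],0]); nn*=np.sign((p-m)@nn); print('lid centre',m+45*nn)
E
```

```text
[402.63154967 368.02187974 144.5       ] [432.12263818 233.40073253 144.5       ] 137.81356093343686 -77.64356524180508
lid centre [373.41950671 291.08163708 144.5       ]
```

Request:
{"method": "apply_moves", "body": {
  "increments": [
    [1,10,-2,0,1],
    [1,20,0,0,0],
    [1,12,0,0,0],
    [1,7,0,0,0],
    [1,4,0,0,0],
    [1,4,0,0,0],
    [1,3,0,0,0],
    [1,3,0,0,0],
    [1,0,0,0,0],
    [1,0,0,0,0]
  ]
}}

```text
t: 7.15
eef_pos: [374.7, 291.5, 98.7]
tcp_rot: [1.071, 1.571, -0.014]
ft_force: [0.1, -0.0, -0.5]
opening: 0.246
```

Request:
{"method": "apply_moves", "body": {
  "increments": [
    [1,1,0,0,0],
    [1,1,0,0,0],
    [1,1,0,0,0],
    [1,0,0,0,0],
    [1,0,0,0,0]
  ]
}}

```text
t: 7.65
eef_pos: [374.6, 291.4, 95.6]
tcp_rot: [-0.853, 1.571, -1.939]
ft_force: [-0.9, 1.0, -1.5]
opening: 0.246
```

Request:
{"method": "apply_moves", "body": {
  "increments": [
    [1,1,0,0,0],
    [1,0.5,0,0,0],
    [1,0,0,0,0],
    [0.8,0,0,0,0],
    [0.65,0,0,0,0],
    [0.5,0,0,0,0],
    [0.5,0,0,0,0],
    [0.5,0,0,0,0]
  ]
}}

```text
t: 8.45
eef_pos: [374.6, 291.5, 94.1]
tcp_rot: [0.718, 1.571, -0.367]
ft_force: [0.5, 1.0, -0.9]
opening: 0.484
```

Request:
{"method": "apply_moves", "body": {
  "increments": [
    [0.5,-10,0,0,0],
    [0.5,-20,0,0,0],
    [0.5,-30,0,0,0],
    [0.5,-40,0,0,0],
    [0.5,-20,0,0,0],
    [0.5,0,0,0,0]
  ]
}}

```text
t: 9.05
eef_pos: [375.4, 292.0, 217.3]
tcp_rot: [1.587, 1.565, 0.503]
ft_force: [0.7, 0.6, -0.8]
opening: 0.504
```

```bash
python3 - <<'E'
from h import *
p,R=tool(); print(p,R.round(3).tolist()); print('d to small knob', R.T@(np.array([558.5,418.5,32])-p))
E
```

```text
[375.39698364 291.98788337 217.33496702] [[0.005, 0.884, 0.467], [0.003, 0.467, -0.884], [-1.0, 0.006, -0.0]]
d to small knob [186.57793857 219.94314541 -26.35841201]
```

Request:
{"method": "apply_moves", "body": {
  "increments": [
    [0.4,0,20,-2,0],
    [0.4,0,35,-4,0],
    [0.4,0,40,-5,0],
    [0.4,0,40,-5,0],
    [0.4,0,40,-5,0],
    [0.4,20,30,-4,0],
    [0.4,30,15,-1.4,0],
    [0.4,30,0,0,0],
    [0.4,0,0,0,0],
    [0.4,0,0,0,0]
  ]
}}

```text
t: 10.05
eef_pos: [556.6, 417.4, 133.9]
tcp_rot: [-1.446, 1.569, -2.531]
ft_force: [0.3, -0.3, 0.8]
opening: 0.599
```

```bash
python3 - <<'E'
from h import *
p,R=tool(); print(p,R.round(3).tolist()); c=snap('wrist','w3')
print('d', R.T@(np.array([558.5,418.5,32])-p)); print(px(c,[[558.5,418.5,46],[372.5,290.6,116]]))
c=snap('top','top1');print(px(c,[372.5,290.6,108]))
a=c['pixels'][200:280,190:310,::-1]; b=cv2.imread('pics/w3.png')
a=cv2.resize(a,(600,400),interpolation=cv2.INTER_CUBIC); b=cv2.resize(b,(320,200))
o=np.zeros((600,640,3),np.uint8);o[:400,:600]=a;o[400:,:320]=b;cv2.imwrite('pics/m3.png',o)
E
```

```text
[556.58849157 417.38078426 133.94258315] [[-0.001, 0.884, 0.467], [-0.001, 0.467, -0.884], [-1.0, -0.001, 0.0]]
d [101.93913354   2.36563281  -0.11663306]
[[315.01679912 201.15323453]
 [351.69626211 529.19827939]]
[[245.84445187 249.06543065]]
```

View pics/m3.png

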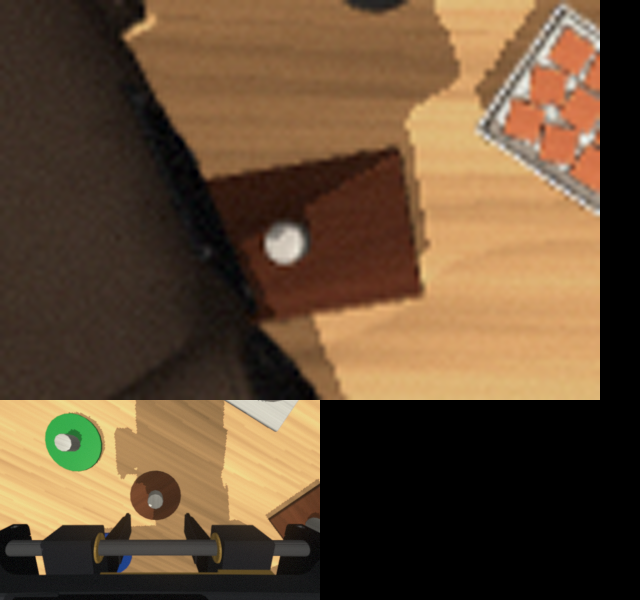

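The oblong lid's knob is at top (246.6,248.2) against a predicted (245.8,249.1), so it is seated and centred within about 3 mm. The small knob is at wrist (310,200) against a predicted (315,201).

Request:
{"method": "apply_moves", "body": {
  "increments": [
    [0.4,20,2,-1,0],
    [0.4,35,0,0,0],
    [0.4,25,0,0,0],
    [0.4,14,0,0,0],
    [0.4,7,0,0,0],
    [0.4,0,0,0,0],
    [1,0,0,0,0],
    [1,0,0,0,0],
    [1,0,0,0,0],
    [1,0,0,0,0]
  ]
}}

```text
t: 11.15
eef_pos: [558.3, 419.5, 33.7]
tcp_rot: [1.521, 1.57, 0.436]
ft_force: [0.7, 0.7, -0.4]
opening: 0.321
```

Request:
{"method": "apply_moves", "body": {
  "increments": [
    [1,0,0,0,0],
    [1,0,0,0,0],
    [1,0,0,0,0],
    [1,-10,0,0,0],
    [1,-20,0,0,0],
    [1,-30,0,0,0],
    [1,-30,0,0,0],
    [1,-25,0,0,0],
    [1,-15,0,0,0],
    [1,0,0,0,0]
  ]
}}

```text
t: 12.15
eef_pos: [558.7, 419.7, 165.3]
tcp_rot: [1.592, 1.567, 0.507]
ft_force: [-0.3, -0.1, -0.3]
opening: 0.244
```

```bash
python3 - <<'E'
from h import *
p,R=tool(); print(p,R.round(3).tolist(),status.state()['joints'])
print('d', R.T@(np.array([375.9,-282.8,160])-p))
E
```

```text
[558.69712978 419.68809008 165.32835479] [[0.003, 0.884, 0.467], [0.002, 0.467, -0.884], [-1.0, 0.003, -0.0]] [ 5.49867430e-01  6.52199788e-01  1.42448775e+00 -1.63511623e-04
  1.06154667e+00  1.63497165e+00]
d [   3.64388422 -489.65055305  535.87475843]
```

Request:
{"method": "apply_moves", "body": {
  "increments": [
    [1,0,-10,11,0],
    [1,0,-20,22,0],
    [1,0,-26,28,0],
    [1,0,-27,30,0],
    [1,0,-27,30,0],
    [1,0,-27,30,0],
    [1,0,-27,30,0],
    [1,0,-27,30,0],
    [1,0,-27,30,0],
    [1,0,-27,30,0]
  ]
}}

```text
t: 13.15
eef_pos: [466.8, 63.9, 162.0]
tcp_rot: [-1.978, 1.569, -3.063]
ft_force: [1.5, -0.1, -0.6]
opening: 0.246
```

Request:
{"method": "apply_moves", "body": {
  "increments": [
    [1,0,-27,30,0],
    [1,0,-27,30,0],
    [1,0,-27,30,0],
    [1,0,-27,30,0],
    [1,0,-27,30,0],
    [1,0,-27,30,0],
    [1,0,-27,29,0],
    [1,0,-26,26,0],
    [1,0,-20,20,0],
    [1,0,-10.6,10,0]
  ]
}}

```text
t: 14.15
eef_pos: [373.5, -285.2, 162.1]
tcp_rot: [-2.765, 1.569, 2.431]
ft_force: [-0.5, 0.2, -0.7]
opening: 0.245
```

Request:
{"method": "apply_moves", "body": {
  "increments": [
    [1,0,0,0,0],
    [1,0,0,0,0],
    [1,0,0,0,0]
  ]
}}

```text
t: 14.45
eef_pos: [374.7, -282.5, 162.9]
tcp_rot: [-2.962, 1.57, 2.237]
ft_force: [-0.0, -0.1, -0.6]
opening: 0.245
```

```bash
python3 - <<'E'
from h import *
p,R=tool(); print(p,R.round(3).tolist()); c=snap('wrist','w4'); c2=snap('top','top2')
print('d', R.T@(np.array([375.9,-282.8,98])-p))
th=np.linspace(0,2*np.pi,100); 
a=c['pixels'][:,:,::-1].copy()
for x,y,z,r in [(p[0],p[1],p[2]-2.7-15,43),(375.9,-282.8,75,38)]:
    cv2.polylines(a,[px(c,[[x+r*np.cos(t),y+r*np.sin(t),z] for t in th]).astype(int)],True,(0,255,0) if z<80 else (255,0,255),1)
cv2.imwrite('pics/w4o.png',a)
E
```

```text
[ 374.72533608 -282.51561413  162.94974985] [[-0.0, 0.884, 0.468], [0.0, 0.468, -0.884], [-1.0, -0.0, -0.001]]
d [64.94915612  0.91226709  0.84000262]
```

View pics/w4o.png

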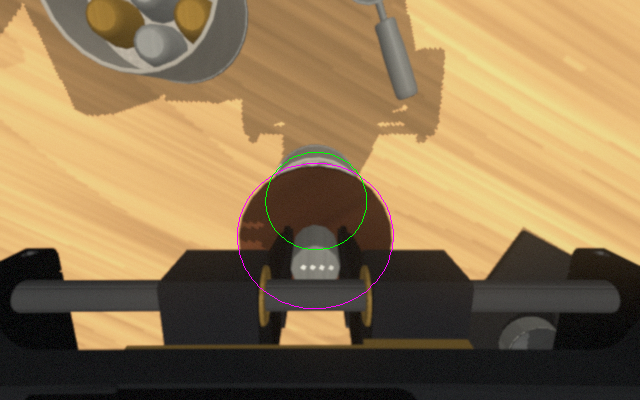

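Request:
{"method": "apply_moves", "body": {
  "increments": [
    [1,10,0,0.5,0],
    [1,18,0,0,0],
    [1,11,0,0,0],
    [1,6,0,0,0],
    [1,4,0,0,0],
    [1,4,0,0,0],
    [1,3,0,0,0],
    [1,3,0,0,0],
    [1,2,0,0,0],
    [1,0,0,0,0]
  ]
}}

```text
t: 15.55
eef_pos: [374.7, -284.1, 102.0]
tcp_rot: [-2.333, 1.571, 2.865]
ft_force: [-0.1, 0.2, -0.9]
opening: 0.247
```

Request:
{"method": "apply_moves", "body": {
  "increments": [
    [1,1,0,0,0],
    [1,1,0,0,0],
    [1,0,0,0,0],
    [1,0,0,0,0]
  ]
}}

```text
t: 15.95
eef_pos: [374.8, -284.2, 100.3]
tcp_rot: [0.176, 1.57, -0.909]
ft_force: [-2.0, 0.7, 4.3]
opening: 0.243
```

Request:
{"method": "apply_moves", "body": {
  "increments": [
    [0.8,0,0,0,0],
    [0.65,0,0,0,0],
    [0.5,0,0,0,0],
    [0.5,0,0,0,0],
    [0.5,-10,0,0,0],
    [0.5,-20,0,0,0],
    [0.5,-30,0,0,0],
    [0.5,-40,0,0,0],
    [0.5,-15,0,0,0],
    [0.4,0,0,0,0]
  ]
}}

```text
t: 16.95
eef_pos: [375.3, -284.6, 217.7]
tcp_rot: [0.292, 1.566, -0.793]
ft_force: [-0.3, -0.2, -0.4]
opening: 0.542
```

```bash
python3 - <<'E'
from h import *
p,R=tool(); print(p,R.round(3).tolist()); print('d', R.T@(np.array([664.7,-130.5,32])-p))
E
```

```text
[ 375.291318   -284.58216868  217.66253648] [[0.003, 0.884, 0.467], [-0.003, 0.467, -0.884], [-1.0, 0.001, 0.005]]
d [186.10421084 327.61353748  -1.96726692]
```

Request:
{"method": "apply_moves", "body": {
  "increments": [
    [0.4,0,18,0,0],
    [0.4,0,35,0,0],
    [0.4,0,42,0,0],
    [0.4,0,45,0,0],
    [0.4,0,45,0,0],
    [0.4,0,45,-1,0],
    [0.4,0,42,-1,0],
    [0.4,20,35,0,0],
    [0.4,30,20,0,0],
    [0.4,30,0,0,0]
  ]
}}

```text
t: 17.95
eef_pos: [664.3, -127.9, 132.4]
tcp_rot: [-2.54, 1.57, 2.66]
ft_force: [-0.6, -0.9, -0.7]
opening: 0.6
```

Request:
{"method": "apply_moves", "body": {
  "increments": [
    [0.4,0,0,0,0],
    [0.4,0,0,0,0]
  ]
}}

```text
t: 18.15
eef_pos: [662.6, -129.8, 134.6]
tcp_rot: [-2.292, 1.569, 2.906]
ft_force: [0.0, 0.9, 0.3]
opening: 0.598
```

```bash
python3 - <<'E'
from h import *
p,R=tool(); print(p,R.round(3).tolist()); c=snap('wrist','w5'); c2=snap('top','top3')
print('d', R.T@(np.array([664.7,-130.5,32])-p)); print(px(c,[664.7,-130.5,46]),px(c2,[375.9,-282.8,113]))
a=c2['pixels'][200:280,380:500,::-1]; b=cv2.imread('pics/w5.png')
a=cv2.resize(a,(480,320),interpolation=cv2.INTER_CUBIC); b=cv2.resize(b,(400,250))
o=np.zeros((570,480,3),np.uint8);o[:320]=a;o[320:,:400]=b;cv2.imwrite('pics/m5.png',o)
E
```

```text
[ 662.58733938 -129.77658443  134.64566004] [[-0.002, 0.884, 0.467], [0.0, 0.467, -0.884], [-1.0, -0.001, -0.001]]
d [102.64131474   1.67525465   1.75277532]
[[317.46455149 201.7780432 ]] [[444.15888788 252.82507062]]
```

View pics/m5.png

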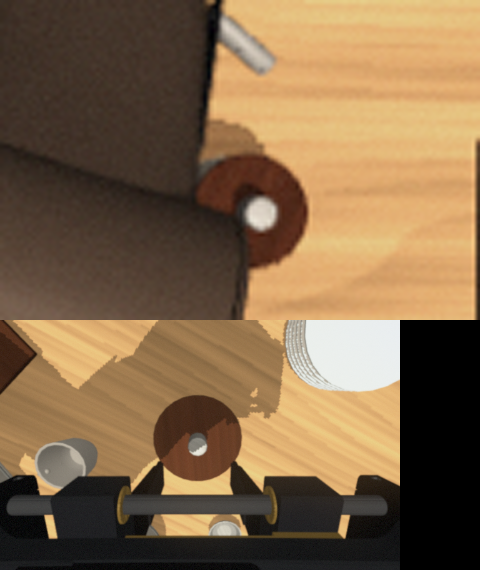

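Small lid knob: top view (445.1,252.9) against a predicted (444.2,252.8). Large knob: wrist view (317,200) against a predicted (317,202). Both match.

Request:
{"method": "apply_moves", "body": {
  "increments": [
    [0.4,20,1.5,1.5,0],
    [0.4,35,0,0,0],
    [0.4,25,0,0,0],
    [0.4,15,0,0,0],
    [0.4,7,0,0,0],
    [0.4,0,0,0,0],
    [1,0,0,0,0],
    [1,0,0,0,0],
    [1,0,0,0,0],
    [1,0,0,0,0]
  ]
}}

```text
t: 19.25
eef_pos: [665.2, -130.4, 33.8]
tcp_rot: [0.73, 1.57, -0.355]
ft_force: [-0.6, 0.3, -0.1]
opening: 0.32
```

Request:
{"method": "apply_moves", "body": {
  "increments": [
    [1,0,0,0,0],
    [1,0,0,0,0],
    [1,0,0,0,0],
    [1,-10,0,0,0],
    [1,-20,0,0,0],
    [1,-30,0,0,0],
    [1,-30,0,0,0],
    [1,-25,0,0,0],
    [1,-15,0,0,0],
    [1,0,0,0,0]
  ]
}}

```text
t: 20.25
eef_pos: [665.7, -130.5, 165.3]
tcp_rot: [0.782, 1.567, -0.303]
ft_force: [0.5, 0.4, -0.6]
opening: 0.247
```

```bash
python3 - <<'E'
from h import *
p,R=tool(); print(p)
print('d', R.T@(np.array([453.7,-115.6,160])-p))
E
```

```text
[ 665.6778149  -130.49860088  165.2934834 ]
d [   4.57802571 -180.51523336 -112.15112791]
```

Request:
{"method": "apply_moves", "body": {
  "increments": [
    [1,0,-10,-6,0],
    [1,0,-20,-13,0],
    [1,0,-27,-17,0],
    [1,0,-32,-20,0],
    [1,0,-32,-20,0],
    [1,0,-27,-17,0],
    [1,0,-20,-12,0],
    [1,0,-11,-6.5,0],
    [1,0,0,0,0],
    [1,0,0,0,0]
  ]
}}

```text
t: 21.25
eef_pos: [455.6, -115.6, 163.0]
tcp_rot: [0.645, 1.57, -0.44]
ft_force: [0.7, 0.1, -0.9]
opening: 0.246
```

```bash
python3 - <<'E'
from h import *
p,R=tool(); print(p); c=snap('wrist','w6')
print('d', R.T@(np.array([453.7,-115.6,115.8])-p))
th=np.linspace(0,2*np.pi,100); 
a=c['pixels'][:,:,::-1].copy()
for x,y,z,r in [(p[0],p[1],p[2]-2.8-15,60),(453.7,-115.6,90,55)]:
    cv2.polylines(a,[px(c,[[x+r*np.cos(t),y+r*np.sin(t),z] for t in th]).astype(int)],True,(0,255,0) if r==55 else (255,0,255),1)
cv2.imwrite('pics/w6o.png',a)
E
```

```text
[ 455.551255   -115.58308764  162.96739223]
d [47.16647219 -1.66079979 -0.86946295]
```

View pics/w6o.png

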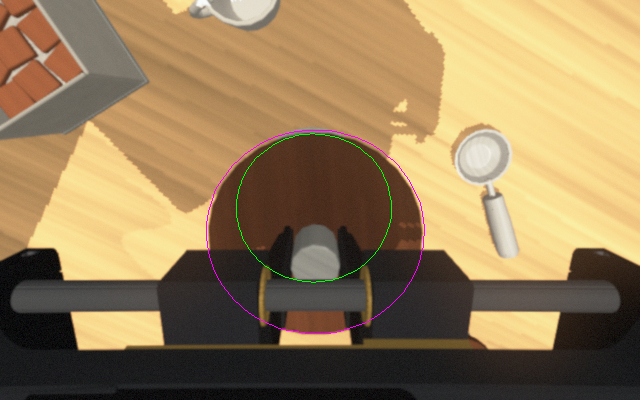

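Request:
{"method": "apply_moves", "body": {
  "increments": [
    [1,8,-1,-0.8,0],
    [1,12,0,0,0],
    [1,8,0,0,0],
    [1,5,0,0,0],
    [1,4,0,0,0],
    [1,3,0,0,0],
    [1,3,0,0,0],
    [1,2,0,0,0],
    [1,1,0,0,0],
    [1,0,0,0,0]
  ]
}}

```text
t: 22.3
eef_pos: [453.4, -115.1, 117.1]
tcp_rot: [0.069, 1.571, -1.016]
ft_force: [-0.3, 0.1, -1.0]
opening: 0.244
```

Request:
{"method": "apply_moves", "body": {
  "increments": [
    [1,1,0,0,0],
    [1,0.5,0,0,0],
    [1,0,0,0,0],
    [1,0,0,0,0]
  ]
}}

```text
t: 22.7
eef_pos: [453.4, -115.1, 115.7]
tcp_rot: [0.231, 1.571, -0.854]
ft_force: [-0.9, -0.4, 0.1]
opening: 0.248
```

Request:
{"method": "apply_moves", "body": {
  "increments": [
    [1,0.5,0,0,0],
    [0.8,0,0,0,0],
    [0.65,0,0,0,0],
    [0.5,0,0,0,0],
    [0.5,0,0,0,0],
    [0.5,-10,0,0,0],
    [0.5,-20,0,0,0],
    [0.5,-30,0,0,0],
    [0.5,-30,0,0,0],
    [0.5,-10,0,0,0]
  ]
}}

```text
t: 23.7
eef_pos: [454.1, -115.3, 218.2]
tcp_rot: [0.68, 1.566, -0.405]
ft_force: [0.3, 0.8, 0.1]
opening: 0.498
```

```bash
python3 - <<'E'
from h import *
p,R=tool(); print(p,R.round(3).tolist()); print('d', R.T@(np.array([641.8,158.5,32])-p))
E
```

```text
[ 454.13005383 -115.30888102  218.16044941] [[0.004, 0.884, 0.467], [-0.002, 0.467, -0.884], [-1.0, 0.003, 0.003]]
d [ 186.43709828  293.29229686 -155.1382027 ]
```

Request:
{"method": "apply_moves", "body": {
  "increments": [
    [0.4,0,15,-8,0],
    [0.4,0,30,-16,0],
    [0.4,0,38,-20,0],
    [0.4,0,40,-21,0],
    [0.4,0,40,-21,0],
    [0.4,0,40,-21,0],
    [0.4,0,38,-20,0],
    [0.4,0,32,-17,0],
    [0.4,20,20,-11,0],
    [0.4,30,0,0,0]
  ]
}}

```text
t: 24.7
eef_pos: [641.6, 161.4, 165.0]
tcp_rot: [1.295, 1.568, 0.212]
ft_force: [-1.0, -0.7, -1.0]
opening: 0.598
```

Request:
{"method": "apply_moves", "body": {
  "increments": [
    [0.4,30,0,0,0],
    [0.4,0,0,0,0],
    [0.4,0,0,0,0]
  ]
}}

```text
t: 25.0
eef_pos: [640.2, 158.7, 135.3]
tcp_rot: [-1.789, 1.57, -2.874]
ft_force: [-0.2, 0.2, -0.1]
opening: 0.601
```

```bash
python3 - <<'E'
from h import *
p,R=tool(); print(p,R.round(3).tolist()); c=snap('wrist','w7'); c2=snap('top','top4')
print('d', R.T@(np.array([641.8,158.5,32])-p)); print(px(c,[641.8,158.5,46]),px(c2,[453.7,-115.6,128]),px(c2,[375.9,-282.8,113]))
a=c2['pixels'][180:290,350:480,::-1]; b=cv2.imread('pics/w7.png')
a=cv2.resize(a,(520,440),interpolation=cv2.INTER_CUBIC)[:320]; b=cv2.resize(b,(400,250))
o=np.zeros((570,520,3),np.uint8);o[:320]=a;o[320:,:400]=b;cv2.imwrite('pics/m7.png',o)
E
```

```text
[640.19144708 158.71672501 135.30412802] [[-0.001, 0.884, 0.467], [-0.0, 0.467, -0.884], [-1.0, -0.001, -0.0]]
d [103.30285606   1.40493501   0.960919  ]
[[316.46958462 201.8708443 ]] [[387.62330073 224.43694314]] [[444.15888788 252.82507062]]
```

View pics/m7.png

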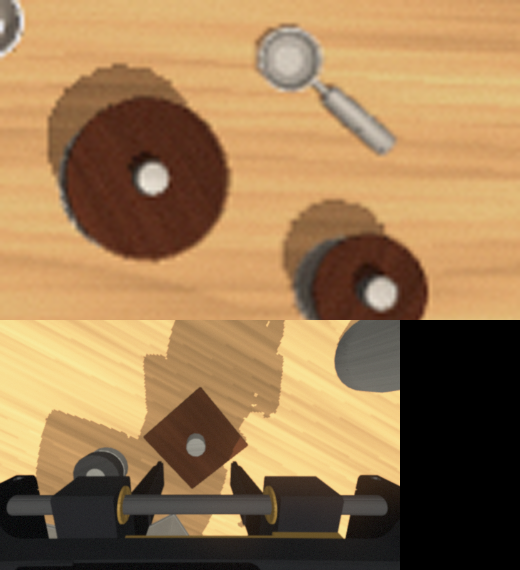

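Large lid knob: (387.9,224.1) against a predicted (387.6,224.4), level and centred. Square knob: wrist view (314,200) against a predicted (316,202).

Request:
{"method": "apply_moves", "body": {
  "increments": [
    [0.4,20,1,0,0],
    [0.4,35,0,0,0],
    [0.4,26,0,0,0],
    [0.4,15,0,0,0],
    [0.4,7,0,0,0],
    [0.4,0,0,0,0],
    [1,0,0,0,0],
    [1,0,0,0,0],
    [1,0,0,0,0],
    [1,0,0,0,0]
  ]
}}

```text
t: 26.1
eef_pos: [641.2, 159.3, 32.7]
tcp_rot: [1.11, 1.57, 0.025]
ft_force: [0.8, -0.2, -0.4]
opening: 0.317
```

Request:
{"method": "apply_moves", "body": {
  "increments": [
    [1,0,0,0,0],
    [1,0,0,0,0],
    [1,0,0,0,0],
    [1,-10,0,0,0],
    [1,-20,0,0,0],
    [1,-30,0,0,0],
    [1,-30,0,0,0],
    [1,-25,0,0,0],
    [1,-15,0,0,0],
    [1,0,0,0,0]
  ]
}}

```text
t: 27.1
eef_pos: [641.7, 159.3, 164.2]
tcp_rot: [1.19, 1.567, 0.105]
ft_force: [1.2, 0.3, -1.6]
opening: 0.248
```

```bash
python3 - <<'E'
from h import *
p,R=tool(); print(p)
print('d', R.T@(np.array([456.1,118.2,160])-p))
E
```

```text
[641.70114399 159.33913378 164.17994028]
d [   3.55047195 -183.35246678  -50.26879703]
```

Request:
{"method": "apply_moves", "body": {
  "increments": [
    [1,0,-10,-3,0],
    [1,0,-22,-6,0],
    [1,0,-30,-8,0],
    [1,0,-32,-9,0],
    [1,0,-32,-9,0],
    [1,0,-28,-8,0],
    [1,0,-19,-5,0],
    [1,0,-9,-2,0],
    [1,0,0,0,0],
    [1,0,0,0,3]
  ]
}}

```text
t: 28.1
eef_pos: [457.3, 118.5, 161.8]
tcp_rot: [-0.087, 1.571, -1.225]
ft_force: [0.6, -0.3, -1.9]
opening: 0.249
```

Request:
{"method": "apply_moves", "body": {
  "increments": [
    [1,0,0,0,4],
    [1,0,0,0,4],
    [1,0,0,0,0],
    [1,0,0,0,0]
  ]
}}

```text
t: 28.5
eef_pos: [457.2, 118.6, 161.7]
tcp_rot: [-1.445, 1.57, -2.72]
ft_force: [-0.2, 0.8, -1.1]
opening: 0.248
```

```bash
python3 - <<'E'
from h import *
p,R=tool(); print(p); c=snap('wrist','w8')
print('d', R.T@(np.array([456.1,118.2,109.7])-p))
a=c['pixels'][:,:,::-1].copy()
for x,y,z,r in [(p[0],p[1],p[2]-1.7-15,51),(456.1,118.2,85,46)]:
    th=np.radians(-32.5+45+90*np.arange(4)); r2=r*2**.5
    cv2.polylines(a,[px(c,[[x+r2*np.cos(t),y+r2*np.sin(t),z] for t in th]).astype(int)],True,(0,255,0) if r==46 else (255,0,255),1)
cv2.imwrite('pics/w8o.png',a)
E
```

```text
[457.207372   118.57566275 161.7376659 ]
d [ 5.20380234e+01 -1.15281900e+00  3.46613344e-02]
```

View pics/w8o.png

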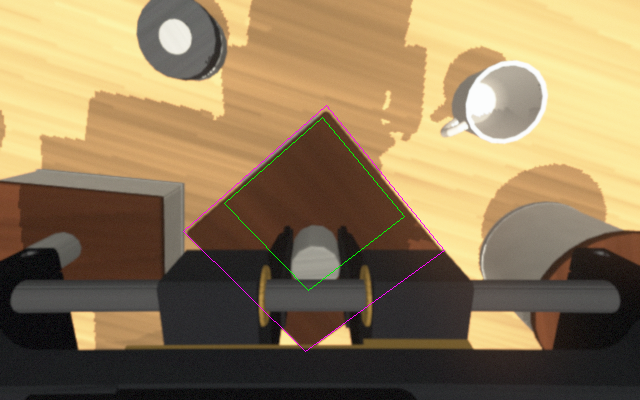

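The lid lies within 2–3 mm of the expected outline and parallel to it, so I'm lowering it.

Request:
{"method": "apply_moves", "body": {
  "increments": [
    [1,8,-0.7,0,0],
    [1,14,0,0,0],
    [1,10,0,0,0],
    [1,6,0,0,0],
    [1,4,0,0,0],
    [1,3,0,0,0],
    [1,3,0,0,0],
    [1,2,0,0,0],
    [1,1,0,0,0],
    [1,0,0,0,0]
  ]
}}

```text
t: 29.55
eef_pos: [456.1, 118.3, 111.1]
tcp_rot: [0.137, 1.571, -1.14]
ft_force: [0.5, -0.1, -1.8]
opening: 0.246
```

Request:
{"method": "apply_moves", "body": {
  "increments": [
    [1,1,0,0,0],
    [1,0.5,0,0,0],
    [1,0,0,0,0],
    [1,0,0,0,0]
  ]
}}

```text
t: 29.95
eef_pos: [456.1, 118.3, 109.6]
tcp_rot: [0.455, 1.571, -0.822]
ft_force: [0.6, 0.1, -1.8]
opening: 0.247
```

Request:
{"method": "apply_moves", "body": {
  "increments": [
    [1,0.6,0,0,0],
    [1,0,0,0,0],
    [0.8,0,0,0,0],
    [0.65,0,0,0,0],
    [0.5,0,0,0,0],
    [0.5,0,0,0,0],
    [0.5,-10,0,0,0],
    [0.5,-20,0,0,0],
    [0.5,-30,0,0,0],
    [0.5,-40,0,0,0]
  ]
}}

```text
t: 30.95
eef_pos: [455.4, 118.2, 209.9]
tcp_rot: [-1.711, 1.568, -2.988]
ft_force: [0.3, 0.7, 0.8]
opening: 0.504
```

Request:
{"method": "apply_moves", "body": {
  "increments": [
    [0.5,-20,0,0,0],
    [0.5,0,-10,25,0],
    [0.5,0,-15,40,0],
    [0.5,0,-15,40,0],
    [0.5,0,-15,40,0],
    [0.5,0,-15,40,0],
    [0.5,0,-15,40,0],
    [0.5,0,-15,40,0],
    [0.5,0,-15,40,0],
    [0.5,0,-15,40,0]
  ]
}}

```text
t: 31.95
eef_pos: [431.0, -251.3, 229.8]
tcp_rot: [0.611, 1.57, -0.667]
ft_force: [1.2, 0.4, 0.3]
opening: 0.499
```

Request:
{"method": "apply_moves", "body": {
  "increments": [
    [0.5,0,-15,40,0],
    [0.5,0,-15,40,0],
    [0.5,0,-15,40,0],
    [0.5,0,-15,40,0],
    [0.5,0,-15,40,0],
    [0.5,0,-10,30,0],
    [0.5,0,0,0,0],
    [0.5,0,0,0,0]
  ]
}}

```text
t: 32.75
eef_pos: [416.4, -494.2, 229.1]
tcp_rot: [-3.016, 1.57, 1.99]
ft_force: [-1.0, -0.3, 0.9]
opening: 0.5
```

```bash
python3 - <<'E'
from h import *
c=snap('top','top5'); s=snap('side','side5')
for n,x,y,h in [('L',453.7,-115.6,90),('S',375.9,-282.8,75),('Q',456.1,118.2,85),('O',372.5,290.6,70)]:
    print(n,'top',px(c,[x,y,h+38]).round(1),'side knob top',px(s,[x,y,h+38]).round(1))
a=c['pixels'][140:280,200:480,::-1]; b=s['pixels'][150:310,230:430,::-1]
a=cv2.resize(a,None,fx=2,fy=2,interpolation=cv2.INTER_CUBIC); b=cv2.resize(b,(400,320),interpolation=cv2.INTER_CUBIC)
o=np.zeros((600,560,3),np.uint8);o[:280]=a;o[280:,:400]=b;cv2.imwrite('pics/m9.png',o)
E
```

```text
L top [[387.6 224.4]] side knob top [[378.1 171.2]]
S top [[444.2 252.8]] side knob top [[425.6 162.5]]
Q top [[305.9 221.6]] side knob top [[331.3 205.7]]
O top [[245.8 249.1]] side knob top [[314.3 253.1]]
```

View pics/m9.png

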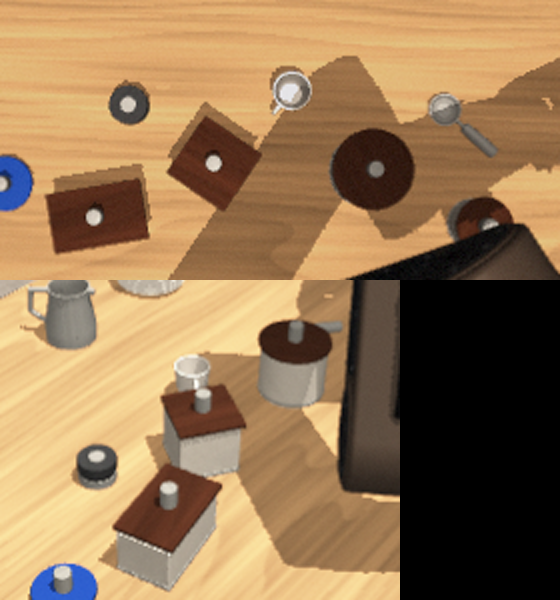

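```bash
python3 -c "
from h import *
print(env.job_done())"
```

```text
the job is handed in; nothing more can be done
None
```

All four lids are on their own tins and let go, and I handed the job in at about 33 s; the hand-in gives no verdict.

- **Position from above:** In the top view the knobs were within about 3 mm of the tin centres. The square and oblong lids were turned to match their tins.
- **Seating:** I lowered the lids to their seated height before opening the fingers. In the final side view the large, square and oblong knob tops were within 1 pixel of where a seated lid puts them. The arm hid the small tin in that view. I judged the small lid seated from the light contact force (about 4 N) at its expected height and from a later top view.
- **Cup and leveller:** Both stood upright in the last pictures, within about a pixel (3 mm) of where they started. The blue and green look-alikes were not touched.
- **Disagreements:** None of the checks failed. The wrist camera showed the held lids about 2 mm off the expected outline, which is within the 7 mm clearance of the plugs.

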